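# Take the drive coupling off the cafe's blender

## Robot

A 7-joint arm with a two-finger parallel gripper is mounted at the origin on a cart in front of the work surface, level with it; the furniture and walls round the work are solid. World frame = base frame: x ahead of the robot, y to its left, z up, the work surface at z = 0. Lengths are in mm, angles in rad, forces in N, time in s.
With the tool pointing down it reaches from about 400 to 875 mm from the base axis. Payload 4.4 kg.
Tool frame: the origin (TCP) lies at the very end of the fingers, on their centre line; the grasp point (between the pads) lies 19 mm behind it; z points along the fingers, x is the direction in which the jaws open and shut, and the axes are right-handed (so a half turn about z gives the same grasp; the last joint's range is limited). The gripper opens to 85 mm and grips with 20 to 120 N. Pads are 22 mm wide; open, the fingers measure 114 mm over their backs; the gripper's body (76 mm by 85 mm) begins 54 mm behind the grasp point. The pads swing forward as they close: fully open they stand 13 mm farther back than shut.
Start: joints at [-1.228, 0.628, 0.038, 1.517, -0.027, 0.996, -0.02], TCP at [258.359, 596.463, 231.313] pointing down, gripper open.
Joint ranges: [-3.06, 3.06], [-0.37, 2.12], [-1.25, 1.32], [0.18, 2.47], [-1.1, 4.24], [0.23, 1.98], [-2.94, 2.94]. Speed limits (rad/s): [2.57, 2.57, 3.14, 3.14, 3.14, 3.14, 3.14].

## Interface

Orientations are given as [roll, pitch, yaw] about the fixed x, y, z axes, in that order (R = Rz(yaw) Ry(pitch) Rx(roll)).
In Python, from cell import * gives the robot as it stands. The module is installed in compiled form; this text tells all that it offers.
- The arm moves only by the tool play_rows, never from a script. Its argument "targets" is a list of rows, each an object with "slide": the shift along the tool's x, y, z in mm, a list of three; "turn": the turn, a rotation vector about the tool's x, y, z in degrees, a list of three; "hand": the finger opening in mm, from 0 to 85.4. A call has 1 to 5 rows; each row shifts and turns the commanded pose from where the row before left it, along the tool's axes as they then stand; what a row does not reach is not made up. A row lasts 1/8 s, in which the tool goes at most 62.5 mm and 10.7 degrees, less where a joint would pass 70% of its speed; a pose out of reach is approached as far as the arm can. A call is refused whole if a number of a shift passes 62.5 or a number of a turn 10.7, either way. A call with a gripper value outside its range is refused whole. The fingers move at their own pace and stop on an object; the grip force is fixed at half the most. Time passes only in rows, so rows that do not move let the fingers close. It gives the time, the measured TCP pose, the force and the opening at its end, in the units of the state.
- read_state(): the state, without advancing time (a new reading comes with each control period).
- get_image(name): name is "scene" or "top"; returns (picture, depth): 420x560x3 uint8, blue, green, red; 420x560 float32, mm along the optical axis (not along the pixel's ray), 0 where there is no reading.
- calibration(name): a dict with "K" (3x3 intrinsics, pixels), "D" ([k1, k2, p1, p2, k3] as OpenCV has them; the pictures are not rectified), "R" (3x3) and "t" (3): a world point X has camera coordinates R X + t. Camera axes: x right, y down, z forward; pixel columns grow to the right and rows downward; lengths in mm; the calibration is good to about 2 mm. A picture is of the moment at which its call begins. calibration takes no time and is no camera call.
- finish_job(): hands the job in, once; it reports no verdict.
The state is a dict: "clock": time; "qpos": joint angles; "qd": joint speeds; "tau": joint torques, N m; "eef_pos": TCP position; "tool_rot": TCP orientation; "force": force on the tool from outside, world axes, zero at the start; "torque": the same for the moment, N m; "width": finger opening in mm.
Only numpy, scipy, OpenCV 4.12 (cv2) and the standard library are available. Lean on these libraries where they do the work, as an engineer would, in place of code of your own. Each camera call takes 0.05 s, during which the arm holds its last target.

## Task

The blender's worn drive coupling is to be changed: lift the jug off the motor base, set it down upright on the worktop beside the base without dropping or tipping it, and let go of it. Then unscrew the fluted coupling that stands in the middle of the base (nobody remembers whether it has a right- or a left-hand thread, so try both ways until it comes loose) and lift it straight out. Finish while still holding the coupling in the gripper, a hand's breadth or so clear above the base and touching nothing else, and leave the cup, shaker, portafilter and glass standing where they are.

Things in the scene. Friction and masses are not known exactly. Their poses are not given: they have to be found in the camera images.
- blender_base: Motor base of a blender, fixed to the worktop, unplugged, its motor shaft locked: black housing 164 (x) x 150 (y) mm with dial and switch on the face towards -x. Origin on the worktop under its middle, z up; the jug stands on its top at the start.
- deck (a point): Middle of the flat top (deck) of the base: a black rubber pad 124 mm square, 105 mm above the worktop; axes as the base. Four rubber posts, 16 mm across, 15 mm high, stand on it at x, y = +-42 mm and fit the notched corners of the jug's foot with about 2 mm play. Open fingers have most room round the coupling when they close along the base's x or y axis.
- jug: Steel blender jug with fixed black lid, 0.4 kg, 117 mm across, 170 mm high, on a black foot 92 mm across. Origin at the middle of its underside, z up. At the start it stands on the deck, over the coupling, and lifts straight off: the hollow in its foot is 56 mm wide, 34 mm deep, so raise it 35 mm or more before moving sideways. The handle stands out at the jug's own -y.
- jug_handle (a point): Grasp point in the jug's upright black handle, 92 mm from the jug's axis (jug's -y), 130 mm above its underside. The grip is a bar with flat sides 18 mm apart (along the jug's x), 22 mm deep (y), from 60 to 150 mm above the underside, 27 mm clear of the jug. The jug hangs off-centre from it: take the flat sides and grip firmly (80 N or more).
- coupling: Fluted steel drive coupling, 0.12 kg, on the middle of the deck: a drum 36 mm across, 28 mm high, to be gripped round the drum; below it a hub with three thread lugs, 29 mm across, reaches 15 mm down into the base. Origin on its axis at the drum's underside (about deck height at the start), z up. Nothing on it shows the hand of its thread.
- coupling_grip (a point): On the coupling's axis, 20 mm above the drum's underside. Coarse three-start thread, home at the start; its hand differs between starts. Turned the wrong way it stops hard within 5 degrees (fingers then slip on it); the right way it turns easily, is free to lift out from about 50 degrees and stops at about 65. Before that it cannot be pulled out. It need not rise while turned; a 40 N grip is ample.
- espresso_cup: Bystander: small cup with a handle, 58x87x55 mm, to the right of the work. Origin under its middle.
- cocoa_shaker: Bystander: round shaker, 44 mm across, 90 mm high, to the left of the work. Origin under its middle.
- portafilter: Bystander: portafilter lying on the worktop, 203x95x52 mm, to the left of the work. Origin under its middle.
- shot_glass: Bystander: shot glass, 47 mm across, 58 mm high, to the right, in front of the grinder. Origin under its middle.

How it is judged:
By the outcome, as a careful person would: the job done as asked, in the order asked, and still so for the second after the job is handed in, while the arm keeps its last pose, push and grip.
It also fails if it takes over 58 s, if anything falls off the work surface, if the arm or the gripper's body presses on something with over 40 N, if the wrist force passes 120 N, or if a joint passes its speed limit or range.

## Working session

There is one attempt and no reset: what is moved stays moved. The work goes in short steps, Python scripts to look and compute and a tool call to move; the robot and the scene stay as the last step left them, time stands still between calls to the robot, and variables do not carry over. Pictures are saved under pics/ and viewed, and the job is handed in when it is done.

Besides the shell and the picture viewer there is one more tool, called after "Call:" as name(argument=value, ...), one argument or row to a line, values as JSON. play_rows: Moves the arm, as the interface text tells. Its arguments: {"type":"object","properties":{"targets":{"type":"array"}},"required":["targets"]}

```bash
mkdir -p pics; python3 - <<'E'
from cell import *
import cv2,numpy as np
s=read_state(); print({k:np.round(v,3).tolist() for k,v in s.items()})
for n in ("scene","top"):
    im,d=get_image(n); cv2.imwrite(f"pics/{n}0.png",im); np.save(f"pics/{n}0.npy",d)
    c=calibration(n); print(n,{k:np.round(v,3).tolist() for k,v in c.items()})
E
```

```text
{'clock': 0.0, 'qpos': [-1.228, 0.629, 0.038, 1.518, -0.027, 0.996, -0.02], 'qd': [-0.001, -0.0, 0.0, 0.001, 0.0, 0.001, 0.001], 'tau': [-0.002, -56.34, 1.226, -19.345, 0.011, 0.01, 0.0], 'eef_pos': [258.093, 595.88, 230.398], 'tool_rot': [3.142, 0.002, 1.162], 'force': [-0.836, -0.62, -0.332], 'torque': [-0.011, -0.02, -0.04], 'width': 85.355}
scene {'K': [[472.01, 0.0, 291.487], [0.0, 472.01, 204.212], [0.0, 0.0, 1.0]], 'D': [0.006, 0.0, 0.0, 0.0, 0.0], 'R': [[1.0, 0.026, -0.006], [0.005, -0.42, -0.908], [-0.027, 0.907, -0.42]], 't': [-529.577, 166.275, 1322.962]}
top {'K': [[482.516, 0.0, 287.773], [0.0, 482.516, 215.728], [0.0, 0.0, 1.0]], 'D': [0.018, 0.0, 0.0, 0.0, 0.0], 'R': [[0.449, -0.893, 0.018], [-0.713, -0.371, -0.595], [0.538, 0.254, -0.804]], 't': [-185.539, 490.518, 1181.852]}
```

View pics/scene0.png

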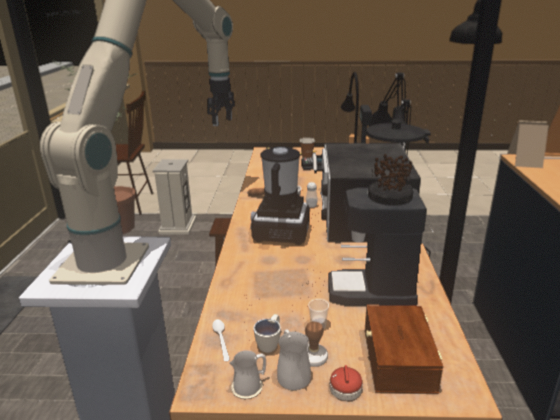

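View pics/top0.png

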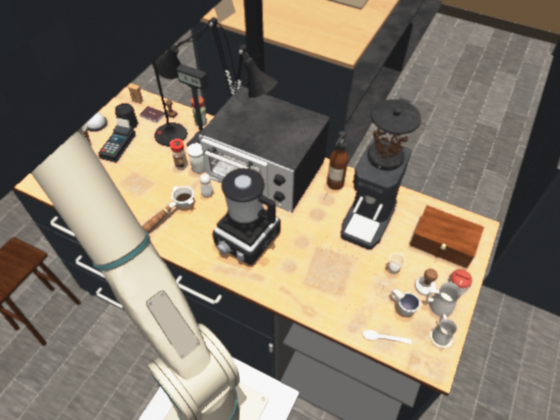

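```bash
cat > h.py <<'E'
from cell import *
import cv2,numpy as np
np.set_printoptions(suppress=True,precision=1,linewidth=160)
def cloud(n,d):
    c=calibration(n); K,D,R,t=[np.array(c[k],float) for k in("K","D","R","t")]
    h,w=d.shape; u,v=np.meshgrid(np.arange(w),np.arange(h))
    p=cv2.undistortPoints(np.stack([u,v],-1).reshape(-1,1,2).astype(np.float64),K,D).reshape(h,w,2)
    P=np.dstack([p[...,0]*d,p[...,1]*d,d]); W=(P-t.reshape(3))@R
    W[d<=0]=np.nan; return W
def proj(n,X):
    c=calibration(n); K,D,R,t=[np.array(c[k],float) for k in("K","D","R","t")]
    return cv2.projectPoints(np.array(X,float).reshape(-1,1,3),cv2.Rodrigues(R)[0],t,K,D)[0].reshape(-1,2)
def crop(im,x0,y0,x1,y1,f,name):
    cv2.imwrite(name,cv2.resize(im[y0:y1,x0:x1],None,fx=f,fy=f,interpolation=cv2.INTER_CUBIC))
E
python3 - <<'E'
from h import *
a=cv2.imread("pics/scene0.png"); b=cv2.imread("pics/top0.png")
crop(a,230,130,350,250,5,"pics/sc.png"); crop(b,190,150,310,270,5,"pics/tc.png")
for n,pts in (("scene",[(280,155),(277,175),(280,200),(280,225),(310,190),(240,270),(280,150)]),("top",[(243,183),(270,215),(240,235),(230,250),(300,250),(205,187),(183,199),(155,220),(405,305),(395,263)])):
    W=cloud(n,np.load(f"pics/{n}0.npy"))
    for p in pts: print(n,p,W[p[1],p[0]])
E
```

```text
scene (280, 155) [495.  151.6 269.3]
scene (277, 175) [489.6  81.9 235.9]
scene (280, 200) [493.6 134.6 137.4]
scene (280, 225) [493.6 111.4  67.5]
scene (310, 190) [583.9 376.8  66.2]
scene (240, 270) [389.7 -25.3  -0.8]
scene (280, 150) [493.5 183.3 273.7]
top (243, 183) [489.7 176.1 272.7]
top (270, 215) [471.7  86.9 208.2]
top (240, 235) [437.3 166.7 104.1]
top (230, 250) [416.  193.3  35.1]
top (300, 250) [529.6  17.    3.7]
top (205, 187) [576.2 379.9  51.8]
top (183, 199) [516.7 428.1  28.4]
top (155, 220) [403.7 452.9  36.2]
top (405, 305) [ 496.7 -326.3   10.9]
top (395, 263) [ 608.8 -256.3   19.4]
```

View pics/sc.png

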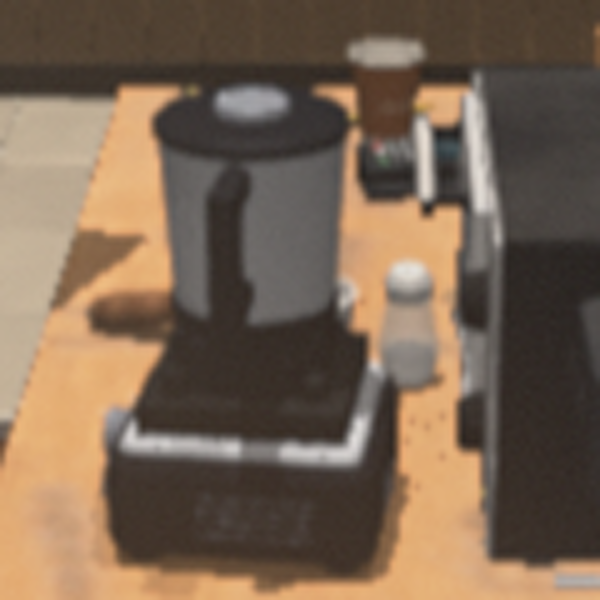

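View pics/tc.png

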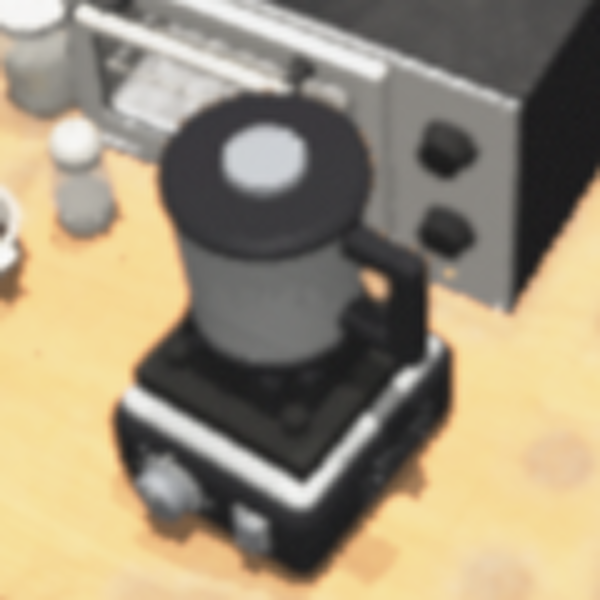

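```bash
python3 - <<'E'
from h import *
from scipy.optimize import least_squares
Ws={n:cloud(n,np.load(f"pics/{n}0.npy")) for n in("scene","top")}
for n,W in Ws.items():
    b=(W[...,0]>380)&(W[...,0]<620)&(W[...,1]>20)&(W[...,1]<260)
    P=W[b]; 
    L=P[(P[:,2]>262)&(P[:,2]<300)]; print(n,"lid n",len(L),np.percentile(L,[1,50,99],axis=0).tolist(), "minrect",cv2.minEnclosingCircle(L[:,:2].astype(np.float32)))
    Z=P[np.abs(P[:,2])<12]; print(" table z",np.median(Z[:,2]))
    T=P[(P[:,2]>98)&(P[:,2]<112)]; print(" deck", len(T),np.median(T[:,2]),cv2.minAreaRect(T[:,:2].astype(np.float32)))
    B=P[(P[:,2]>15)&(P[:,2]<112)]; print(" base", cv2.minAreaRect(B[:,:2].astype(np.float32)),np.percentile(B,[1,99],axis=0).tolist())
    H=P[(P[:,2]>175)&(P[:,2]<250)&(P[:,1]<100)]; print(" handle",len(H),np.percentile(H,[2,50,98],axis=0).tolist())
    S=P[(P[:,2]>175)&(P[:,2]<250)&(P[:,1]>=100)]
    r=least_squares(lambda q:np.hypot(S[:,0]-q[0],S[:,1]-q[1])-q[2],[490,160,55],loss='soft_l1'); print(" cyl",len(S),r.x)
E
```

```text
scene lid n 447 [[439.5305823779137, 124.93514871651864, 262.14429507447204], [494.2891874749092, 166.6146509959662, 267.4747538750811], [546.9975824197271, 232.02068505466016, 275.48341730729703]] minrect ((494.4383850097656, 178.78497314453125), 59.1241340637207)
 table z -0.3268193844478235
 deck 388 104.37557374492732 ((515.6397094726562, 169.5023193359375), (193.85304260253906, 127.38658142089844), 12.203752517700195)
 base ((508.1873779296875, 173.01852416992188), (146.4615020751953, 229.43907165527344), 85.44457244873047) [[401.07382948536804, 99.64940921529785, 16.666243958505184], [616.3545547997753, 228.85287613208476, 110.3475395442252]]
 handle 187 [[472.5072755958249, 77.61956441075911, 176.83581749920657], [482.77291485835474, 83.0343050581986, 214.51324206644384], [491.2787764105388, 96.43364912101988, 248.82934472296736]]
 cyl 723 [497.7 235.4  99.6]
top lid n 1156 [[437.986972962215, 126.4864504767184, 262.51900907189673], [488.1447854322455, 177.4257769199477, 267.9216979223287], [545.3310789259388, 234.42799954885015, 277.3346341952994]] minrect ((493.08819580078125, 180.5683135986328), 59.7110481262207)
 table z -0.09388515444165468
 deck 491 104.630865034044 ((526.505859375, 177.5418243408203), (127.26051330566406, 193.9158935546875), 83.25141143798828)
 base ((508.36248779296875, 175.2847900390625), (146.5140380859375, 233.9534912109375), 82.52600860595703) [[398.214300750067, 100.56431083601325, 20.43364698470802], [616.5344083040137, 251.9101466594494, 110.36313753630985]]
 handle 155 [[471.6896214199695, 78.10269093362388, 176.1062072310323], [475.21732376825486, 84.63292781664248, 214.28478149921978], [486.70038879337056, 99.30960554427485, 248.7893325228609]]
 cyl 669 [531.3 194.6  88.9]
```

```bash
python3 - <<'E'
from h import *
from scipy.optimize import least_squares
Ws={n:cloud(n,np.load(f"pics/{n}0.npy")) for n in("scene","top")}
A=np.vstack([W[(W[...,0]>380)&(W[...,0]<600)&(W[...,1]>20)&(W[...,1]<270)] for W in Ws.values()])
B=A[(A[:,2]>15)&(A[:,2]<85)]
f=B[(B[:,1]<120)]
def line(P,name,ax):
    for _ in range(4):
        m=P[:,:2].mean(0); u,s,v=np.linalg.svd(P[:,:2]-m); n=v[1]; r=(P[:,:2]-m)@n; P=P[np.abs(r)<max(3,1.5*np.std(r))]
    print(name,len(P),m,"dir deg",np.degrees(np.arctan2(v[0][1],v[0][0])),"std",np.std(r)); 
line(B[(B[:,1]<125)&(B[:,0]>440)],"-y face",0)
g=B[(B[:,0]<440)&(B[:,1]>125)]; line(g,"-x face",1)
H=A[(A[:,2]>180)&(A[:,2]<245)&(A[:,1]<102)]
print(np.histogram(H[:,0],12),np.histogram(H[:,1],12))
# joint model residual: handle box front points
for lo in range(176,250,12):
    h=H[(H[:,2]>lo)&(H[:,2]<lo+12)]; 
    if len(h): print(lo,h[:,0].min(),h[:,0].max(),h[:,1].min(),cv2.minAreaRect(h[:,:2].astype(np.float32)))
E
```

```text
-y face 789 [499.9 108. ] dir deg -6.262128108605066 std 2.035734043663966
-x face 374 [414.7 185.7] dir deg -97.04722762133733 std 3.1131602918698067
(array([11, 50, 53, 28, 23, 17, 19, 25, 16, 17, 22, 19]), array([470.7, 472.5, 474.2, 476. , 477.7, 479.4, 481.2, 482.9, 484.7, 486.4, 488.1, 489.9, 491.6])) (array([ 2, 19, 73, 60, 51, 20, 13, 17, 16, 13, 11,  5]), array([ 74.4,  76.7,  79. ,  81.3,  83.6,  85.8,  88.1,  90.4,  92.7,  95. ,  97.3,  99.6, 101.9]))
176 472.77754315763406 490.986670643737 76.84234924557913 ((481.08740234375, 89.126220703125), (21.02816390991211, 17.759366989135742), 72.05682373046875)
188 471.6872839969331 490.99833153307856 76.99811399202936 ((481.0732116699219, 87.45045471191406), (21.702600479125977, 18.06720733642578), 76.88116455078125)
200 470.7395205880295 491.2598655330652 77.89294336722962 ((482.206298828125, 88.47320556640625), (22.042682647705078, 21.143657684326172), 11.888567924499512)
212 472.48436496059793 491.3274043811852 75.78263193243089 ((481.3587341308594, 89.36442565917969), (26.835290908813477, 17.57724952697754), 80.99715423583984)
224 470.9067749640593 491.5725863688945 78.5683675960395 ((480.7664794921875, 87.58208465576172), (19.66333770751953, 19.98080062866211), 83.18655395507812)
236 471.7420085864875 491.62966256733773 74.40258865051497 ((481.4528503417969, 88.02891540527344), (26.281692504882812, 17.952667236328125), 83.07209014892578)
```

```bash
python3 - <<'E'
from h import *
Ws={n:cloud(n,np.load(f"pics/{n}0.npy")) for n in("scene","top")}
A=np.vstack([W.reshape(-1,3) for W in Ws.values()]); A=A[np.isfinite(A).all(1)]
A=A[(A[:,2]>-30)&(A[:,2]<600)]
s=25
xs=np.arange(325,900,s); ys=np.arange(625,-425,-s)
print("x:     "," ".join("%4d"%x for x in xs))
for y in ys:
    r=[]
    for x in xs:
        m=A[(abs(A[:,0]-x)<s/2)&(abs(A[:,1]-y)<s/2)]
        r.append("%4d"%np.percentile(m[:,2],95) if len(m) else "   .")
    print("y %4d "%y," ".join(r))
E
```

```text
x:       325  350  375  400  425  450  475  500  525  550  575  600  625  650  675  700  725  750  775  800  825  850  875
y  625     0    2    1    3    .    1    3    3    4    4    3    4    5    4    6   14   22   27   30   19    6  324  327
y  600     1    1    1    2   -3    5    3    4    3    3    4    4    3    6    6    2    .   17   15   10    4  344  346
y  575     1    2    1    0    2    5    4    3    3    3    4    4    2    5    3    .    7  307  316   18    2  364  368
y  550     3    1    1    3    4    4    2    3    3    5    4    3   91  107  108    1   15  313  318  317    .  389  390
y  525     1    2    .    3    3    4    3    4    4    4    4    3   98  106  107    1    .  313  317  318    .    .  411
y  500     0    1    3    4    6    2    3    3    3    4    2    1    3   94   96   91    .  312  318  316    .  432  439
y  475     0   21   32   35   37    1    5    3   53   49    3    6    3   95   97   97    .  314  316  314    .  440  438
y  450     0    2   29   34   38   42   44   52   50   51    3    4    3   94   95    .    .    .    .    .    .    
[... 3488 characters left out ...]
    4   50    4    4   57   57   56    3    3   72   73   74   73   73   72    2    3
y -300     2    3   11    4    3    4   54   55    4    3    4    3    3    3    4   72   74   73   74   74   72    2    2
y -325     2    2   10   10    2   54   52   55   55    4   16   15    3    3    3   72   73   73   74   74   74    2    2
y -350     2    2    2    8    4   51   54   54   55   13   83   84    4    3    3   72   74   73   73   73   72    2    2
y -375     2    2    2    4    4    6    4    4   87   90   82   80    3    3    3   72   73   73   75   73   74    2    2
y -400     3    3    3    3    3    3    4    4   89   89   91    3    5    4    5   72   73   74   74   73   72    2    3
```

Call:
play_rows(
  targets=[
    {"slide":[0,0,-20],"turn":[0,0,10.5],"hand":85},
    {"slide":[0,0,-20],"turn":[0,0,10.5],"hand":85},
    {"slide":[0,0,-20],"turn":[0,0,10.5],"hand":85},
    {"slide":[0,0,-20],"turn":[0,0,10.5],"hand":85},
    {"slide":[0,0,-20],"turn":[0,0,10.5],"hand":85},
  ],
)

```text
clock: 0.72
eef_pos: [258.1, 596.2, 331.4]
tool_rot: [3.141, 0.001, 0.24]
force: [-0.8, -0.2, 1.3]
width: 85.1
```

Call:
play_rows(
  targets=[
    {"slide":[0,0,0],"turn":[0,0,10.5],"hand":85},
    {"slide":[0,0,0],"turn":[0,0,10.2],"hand":85},
    {"slide":[0,0,0],"turn":[0,0,0],"hand":85},
  ],
)

```text
clock: 1.1
eef_pos: [258.0, 596.3, 330.7]
tool_rot: [3.14, -0.0, -0.114]
force: [0.2, -0.4, -0.6]
width: 85.0
```

```bash
cat >> h.py <<'E'
from scipy.spatial.transform import Rotation as Ro
def todo(target, yawdeg=None):
    s=read_state(); R=Ro.from_euler('xyz',s['tool_rot']).as_matrix(); p=np.array(s['eef_pos'])
    print("clock",s['clock'],"pos",p,"rpy",np.degrees(s['tool_rot']),"F",np.array(s['force']),"w",s['width'])
    print("slide",R.T@(np.array(target)-p))
E
python3 -c "
from h import *
todo([482,88.5,320])"
```

```text
clock 1.1 pos [258.  596.3 330.7] rpy [179.9  -0.   -6.5] F [ 0.2 -0.4 -0.6] w 85.01418214371242
slide [280.1 479.1  11.3]
```

Call:
play_rows(
  targets=[
    {"slide":[28,48,0],"turn":[0,0,0],"hand":85},
    {"slide":[28,48,0],"turn":[0,0,0],"hand":85},
    {"slide":[28,48,0],"turn":[0,0,0],"hand":85},
    {"slide":[28,48,0],"turn":[0,0,0],"hand":85},
    {"slide":[28,48,0],"turn":[0,0,0],"hand":85},
  ],
)

```text
clock: 1.72
eef_pos: [370.2, 340.1, 331.3]
tool_rot: [-3.142, -0.0, -0.111]
force: [0.4, -0.6, -0.4]
width: 85.1
```

Call:
play_rows(
  targets=[
    {"slide":[28,48,0],"turn":[0,0,0],"hand":85},
    {"slide":[28,48,0],"turn":[0,0,0],"hand":85},
    {"slide":[28,48,0],"turn":[0,0,0],"hand":85},
    {"slide":[28,48,0],"turn":[0,0,0],"hand":85},
    {"slide":[28,48,0],"turn":[0,0,0],"hand":85},
  ],
)

```text
clock: 2.35
eef_pos: [481.6, 85.8, 331.4]
tool_rot: [-3.141, -0.0, -0.111]
force: [0.9, 0.1, 0.4]
width: 85.2
```

Call:
play_rows(
  targets=[
    {"slide":[0,0,0],"turn":[0,0,0],"hand":85},
  ],
)

```text
clock: 2.48
eef_pos: [482.4, 82.1, 331.6]
tool_rot: [3.139, -0.002, -0.121]
force: [-0.6, 0.9, 1.7]
width: 84.8
```

```bash
python3 -c "
from h import *
todo([482,88.5,216])
for n in ('scene','top'):
    im,d=get_image(n); cv2.imwrite(f'pics/{n}1.png',im); np.save(f'pics/{n}1.npy',d)
    crop(im,*((230,100,350,220) if n=='scene' else (190,130,310,250)),5,f'pics/{n}1c.png')
"
```

```text
clock 2.475 pos [482.4  82.1 331.6] rpy [179.9  -0.1  -6.9] F [-0.6  0.9  1.7] w 84.84856295259583
slide [ -1.4  -6.6 115.6]
```

View pics/scene1c.png

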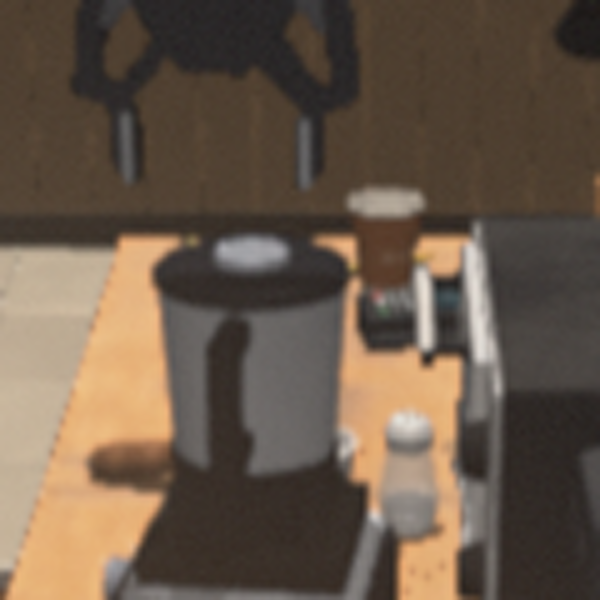

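View pics/top1c.png

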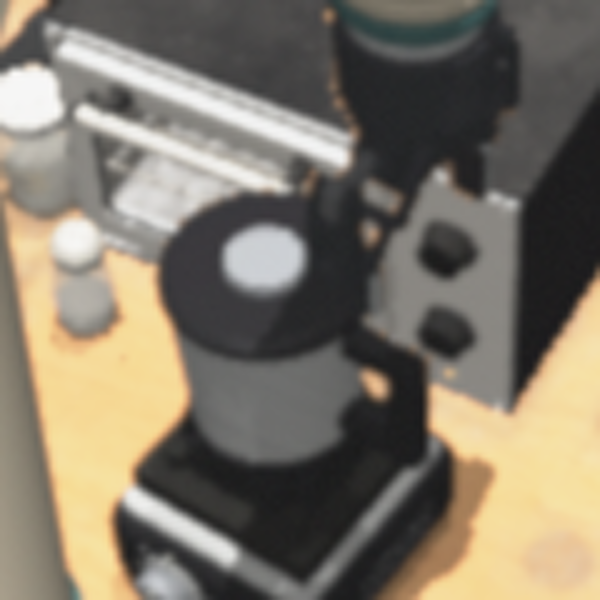

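```bash
python3 -c "
from h import *
for n in ('scene','top'):
    W=cloud(n,np.load(f'pics/{n}1.npy'))
    m=(W[...,0]>400)&(W[...,0]<560)&(W[...,1]>30)&(W[...,1]<140)&(W[...,2]>325)&(W[...,2]<372)
    P=W[m]; l=P[P[:,0]<482]; r=P[P[:,0]>482]
    for q in (l,r):
        if len(q): print(n,len(q),np.percentile(q,[3,50,97],axis=0).tolist())
    print(proj(n,[[482.4,82.1,331.6],[482,88.5,235]]))
"
```

```text
scene 64 [[426.60734705138015, 74.6736536571282, 345.7882048481246], [436.18836989079006, 80.86138863224792, 359.9630133436532], [441.2475257674506, 99.44605968570697, 370.6252883645007]]
scene 53 [[523.7788062865916, 63.0105377717411, 348.1036178756142], [529.0324596121187, 67.1033925516806, 360.3166538561701], [536.7029184230443, 72.5591701777684, 371.511128774306]]
[[273.6 141.1]
 [274.4 174.4]]
top 49 [[425.51405441676417, 77.4037588831432, 347.1378134600763], [430.21726884876057, 82.53531643336572, 360.4550117896922], [438.6369920996615, 95.13299612131534, 369.9040482067029]]
top 66 [[522.3567492156747, 66.85036921408074, 345.1598431302394], [525.0784903641938, 76.89314147425159, 358.2948275592401], [529.3293107972088, 88.51578040923484, 371.0124789226167]]
[[273.2 182.9]
 [271.2 205.9]]
```

Call:
play_rows(
  targets=[
    {"slide":[-0.5,-3.5,30],"turn":[0,0,0],"hand":85},
    {"slide":[-0.5,-3,30],"turn":[0,0,0],"hand":85},
    {"slide":[0,0,25],"turn":[0,0,0],"hand":85},
    {"slide":[0,0,18],"turn":[0,0,0],"hand":85},
    {"slide":[0,0,10],"turn":[0,0,0],"hand":85},
  ],
)

```text
clock: 3.2
eef_pos: [479.9, 95.7, 217.3]
tool_rot: [-3.141, 0.002, -0.111]
force: [0.6, -0.2, 0.8]
width: 85.2
```

Call:
play_rows(
  targets=[
    {"slide":[0,0,0],"turn":[0,0,0],"hand":85},
    {"slide":[0,0,0],"turn":[0,0,0],"hand":85},
  ],
)

```text
clock: 3.45
eef_pos: [481.3, 94.4, 218.9]
tool_rot: [-3.141, -0.001, -0.115]
force: [0.1, -0.3, 0.3]
width: 84.9
```

```bash
python3 -c "
from h import *
todo([482,88.5,216])
for n in ('scene','top'):
    im,d=get_image(n); cv2.imwrite(f'pics/{n}2.png',im); np.save(f'pics/{n}2.npy',d)
    crop(im,*((230,100,350,220) if n=='scene' else (190,130,310,250)),5,f'pics/{n}2c.png')
"
```

```text
clock 3.45 pos [481.3  94.4 218.9] rpy [-180.    -0.1   -6.6] F [ 0.1 -0.3  0.3] w 84.90619529022317
slide [1.4 5.8 2.9]
```

View pics/scene2c.png

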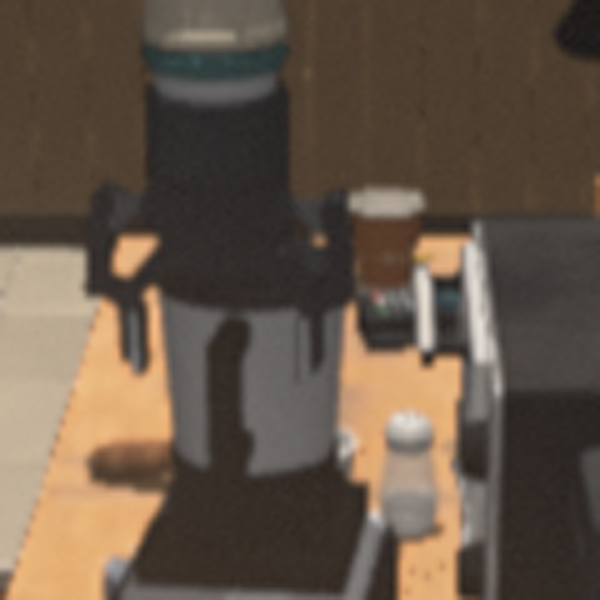

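View pics/top2c.png

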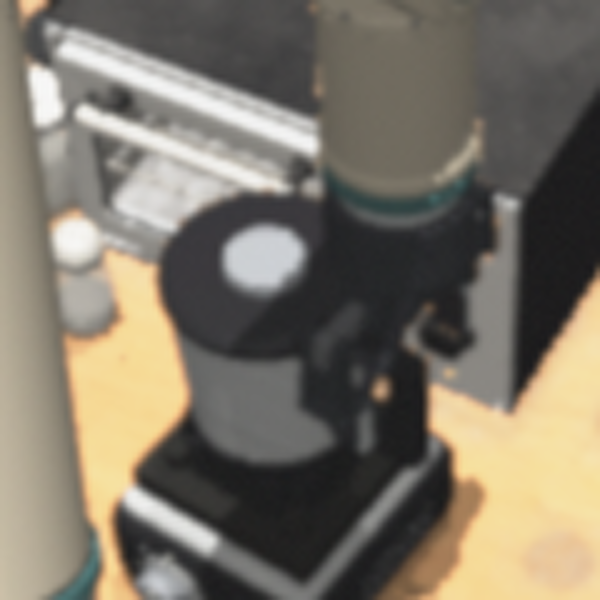

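Call:
play_rows(
  targets=[
    {"slide":[1,5.5,2.5],"turn":[0,0,0],"hand":85},
    {"slide":[0,0,0],"turn":[0,0,0],"hand":85},
    {"slide":[0,0,0],"turn":[0,0,0],"hand":85},
  ],
)

```text
clock: 3.92
eef_pos: [481.3, 88.2, 215.8]
tool_rot: [-3.141, 0.0, -0.116]
force: [0.1, -1.0, -0.2]
width: 85.1
```

Call:
play_rows(
  targets=[
    {"slide":[0,0,0],"turn":[0,0,0],"hand":40},
    {"slide":[0,0,0],"turn":[0,0,0],"hand":25},
    {"slide":[0,0,0],"turn":[0,0,0],"hand":25},
  ],
)

```text
clock: 4.3
eef_pos: [481.2, 88.4, 215.8]
tool_rot: [-3.142, 0.0, -0.115]
force: [-0.0, -0.7, 0.4]
width: 32.1
```

Call:
play_rows(
  targets=[
    {"slide":[0,0,0],"turn":[0,0,0],"hand":25},
    {"slide":[0,0,0],"turn":[0,0,0],"hand":25},
  ],
)

```text
clock: 4.55
eef_pos: [481.2, 88.4, 215.8]
tool_rot: [-3.142, 0.0, -0.116]
force: [-0.2, -0.7, -0.5]
width: 24.9
```

```bash
python3 -c "
from h import *
todo([482,88.5,216])
im,d=get_image('scene'); cv2.imwrite('pics/s3.png',im)
crop(im,230,100,350,220,5,'pics/s3c.png')
"
```

```text
clock 4.55 pos [481.2  88.4 215.8] rpy [-180.     0.    -6.6] F [-0.2 -0.7 -0.5] w 24.91062886592916
slide [ 0.8 -0.2 -0.2]
```

View pics/s3c.png

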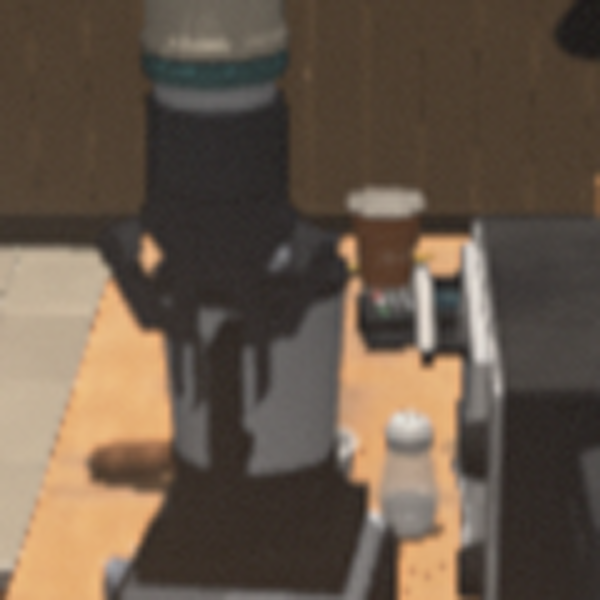

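Call:
play_rows(
  targets=[
    {"slide":[0,0,0],"turn":[0,0,0],"hand":0},
    {"slide":[0,0,0],"turn":[0,0,0],"hand":0},
    {"slide":[0,0,0],"turn":[0,0,0],"hand":0},
    {"slide":[0,0,0],"turn":[0,0,0],"hand":0},
  ],
)

```text
clock: 5.1
eef_pos: [481.5, 88.3, 215.9]
tool_rot: [-3.142, -0.0, -0.116]
force: [0.6, -1.2, 1.7]
width: 17.5
```

Call:
play_rows(
  targets=[
    {"slide":[0,0,-2],"turn":[0,0,0],"hand":0},
    {"slide":[0,0,-2],"turn":[0,0,0],"hand":0},
    {"slide":[0,0,-2],"turn":[0,0,0],"hand":0},
    {"slide":[0,0,0],"turn":[0,0,0],"hand":0},
  ],
)

```text
clock: 5.6
eef_pos: [481.1, 88.4, 221.8]
tool_rot: [3.142, 0.0, -0.115]
force: [0.9, -0.9, -3.2]
width: 17.3
```

```bash
cat >> h.py <<'E'
def snap(tag,cs=(230,100,350,220),ct=(190,130,310,250),f=5):
    for n,c in (('scene',cs),('top',ct)):
        im,d=get_image(n); cv2.imwrite(f'pics/{n}{tag}.png',im); np.save(f'pics/{n}{tag}.npy',d)
        crop(im,*c,f,f'pics/{n}{tag}c.png')
E
python3 -c "
from h import *
todo([482,88.5,216]); print(read_state()['torque'])
snap('4')
"
```

```text
clock 5.6 pos [481.1  88.4 221.8] rpy [180.    0.   -6.6] F [ 0.9 -0.9 -3.2] w 17.315329712660276
slide [ 0.9 -0.2  5.8]
[-0.4  0.1 -0. ]
```

View pics/top4c.png

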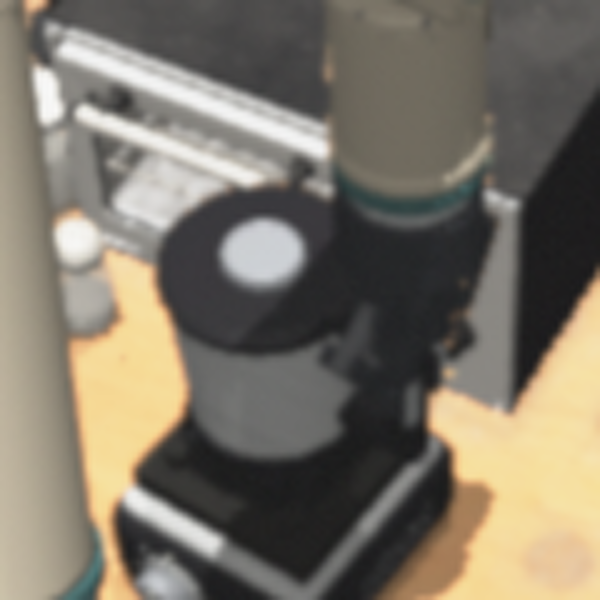

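```bash
cat >> h.py <<'E'
def lid(tag,c,zlo,zhi,n='top'):
    W=cloud(n,np.load(f'pics/{n}{tag}.npy'))
    r=np.hypot(W[...,0]-c[0],W[...,1]-c[1])
    P=W[(r>26)&(r<50)&(W[...,2]>zlo)&(W[...,2]<zhi)]
    for _ in range(4):
        A=np.c_[P[:,:2]-np.array(c),np.ones(len(P))]; k=np.linalg.lstsq(A,P[:,2],rcond=None)[0]; e=P[:,2]-A@k; P=P[abs(e)<2*e.std()+.5]
    print(tag,len(P),"slope deg x,y",np.degrees(k[:2]),"z",k[2],"std",e.std())
E
python3 -c "
from h import *
lid('0',(494,180),255,282);lid('4',(494,180),255,286)"
```

```text
0 599 slope deg x,y [0.2 0.2] z 267.8690338457852 std 1.7886936624083667
4 542 slope deg x,y [ 0.1 -0.3] z 273.2277893454437 std 1.7345518960032855
```

Call:
play_rows(
  targets=[
    {"slide":[0,0,-4],"turn":[0,0,0],"hand":0},
    {"slide":[0,0,-8],"turn":[0,0,0],"hand":0},
    {"slide":[0,0,-10],"turn":[0,0,0],"hand":0},
    {"slide":[0,0,-10],"turn":[0,0,0],"hand":0},
    {"slide":[0,0,-10],"turn":[0,0,0],"hand":0},
  ],
)

```text
clock: 6.32
eef_pos: [481.3, 88.4, 264.7]
tool_rot: [-3.141, -0.0, -0.116]
force: [-0.0, 0.3, -3.5]
width: 17.4
```

Call:
play_rows(
  targets=[
    {"slide":[0,0,-8],"turn":[0,0,0],"hand":0},
    {"slide":[0,0,-4],"turn":[0,0,0],"hand":0},
    {"slide":[0,0,0],"turn":[0,0,0],"hand":0},
  ],
)

```text
clock: 6.7
eef_pos: [481.3, 88.4, 276.0]
tool_rot: [-3.141, -0.0, -0.116]
force: [0.0, -0.5, -3.4]
width: 17.3
```

```bash
python3 -c "
from h import *
todo([482,88.5,216]); print(read_state()['torque'])
snap('5'); lid('5',(494,180),310,345)
"
```

```text
clock 6.7 pos [481.3  88.4 276. ] rpy [-180.    -0.    -6.6] F [ 0.  -0.5 -3.4] w 17.25603012405991
slide [ 0.7 -0.2 60. ]
[-0.3  0.1 -0. ]
5 586 slope deg x,y [ 0.1 -0.3] z 327.1994224231154 std 1.5756082895201933
```

View pics/scene5c.png

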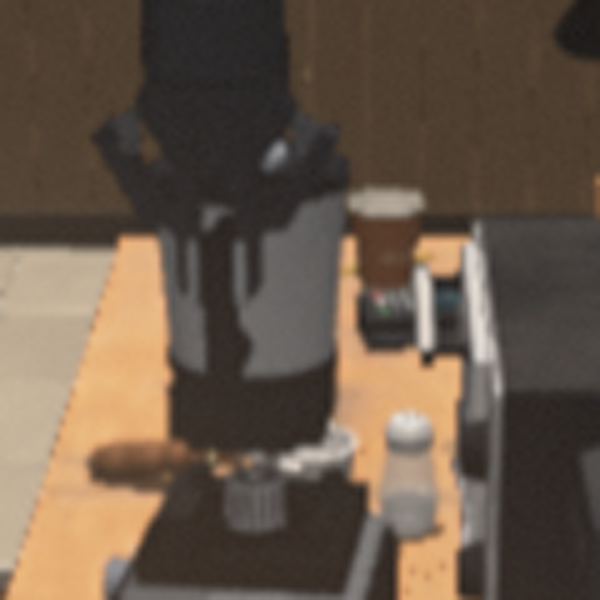

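Call:
play_rows(
  targets=[
    {"slide":[0,8,0],"turn":[0,0,0],"hand":0},
    {"slide":[0,16,0],"turn":[0,0,0],"hand":0},
    {"slide":[0,24,0],"turn":[0,0,0],"hand":0},
    {"slide":[0,30,0],"turn":[0,0,0],"hand":0},
    {"slide":[0,30,0],"turn":[0,0,0],"hand":0},
  ],
)

```text
clock: 7.42
eef_pos: [468.3, -21.2, 275.8]
tool_rot: [3.141, -0.0, -0.117]
force: [0.3, -0.2, -3.7]
width: 17.1
```

Call:
play_rows(
  targets=[
    {"slide":[0,30,0],"turn":[0,0,0],"hand":0},
    {"slide":[0,26,0],"turn":[0,0,0],"hand":0},
    {"slide":[0,20,0],"turn":[0,0,0],"hand":0},
    {"slide":[0,12,0],"turn":[0,0,0],"hand":0},
    {"slide":[0,4,0],"turn":[0,0,0],"hand":0},
  ],
)

```text
clock: 8.05
eef_pos: [457.9, -111.4, 275.8]
tool_rot: [3.142, -0.0, -0.117]
force: [-0.1, -0.9, -3.5]
width: 17.2
```

```bash
python3 -c "
from h import *
todo([458,-110,57]); print(read_state()['torque'])
snap('6',(200,130,350,280),(190,130,340,280),4); lid('6',(471,-19),310,345)
"
```

```text
clock 8.05 pos [ 457.9 -111.4  275.8] rpy [180.   -0.   -6.7] F [-0.1 -0.9 -3.5] w 17.19683373948595
slide [ -0.1  -1.4 218.8]
[-0.3  0.   0. ]
6 730 slope deg x,y [ 0.3 -0.7] z 327.6282565152978 std 1.4711781377789086
```

View pics/scene6c.png

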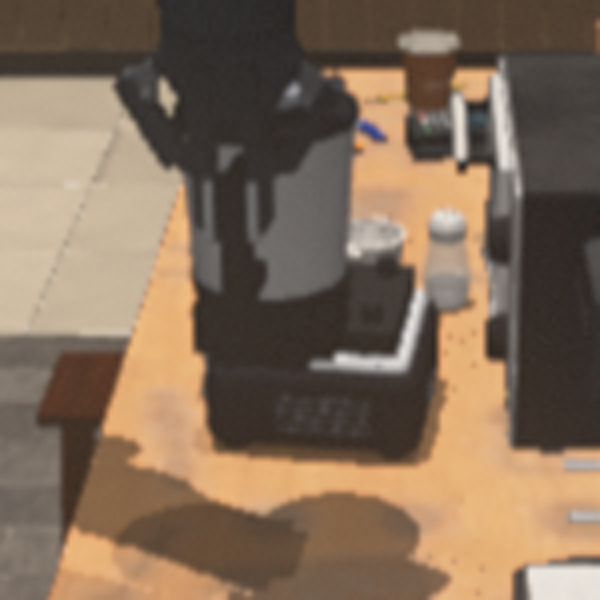

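View pics/top6c.png

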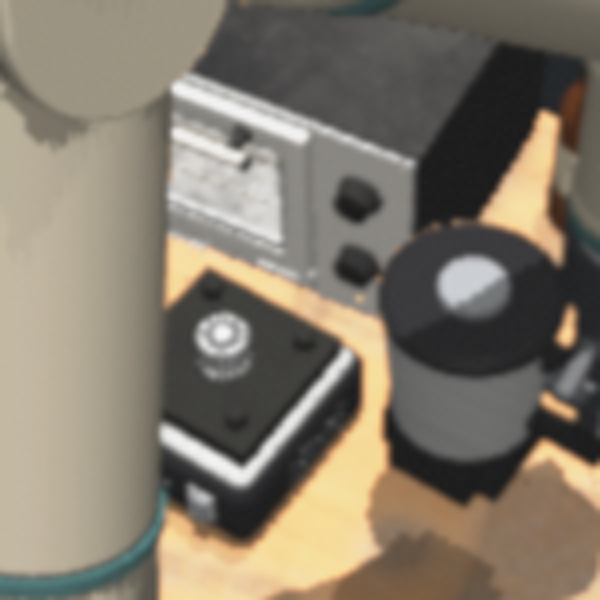

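Call:
play_rows(
  targets=[
    {"slide":[0,0,10],"turn":[0,0,0],"hand":0},
    {"slide":[0,0,25],"turn":[0,0,0],"hand":0},
    {"slide":[0,0,30],"turn":[0,0,0],"hand":0},
    {"slide":[0,0,30],"turn":[0,0,0],"hand":0},
    {"slide":[0,0,25],"turn":[0,0,0],"hand":0},
  ],
)

```text
clock: 8.78
eef_pos: [457.9, -109.3, 154.1]
tool_rot: [-3.141, 0.001, -0.114]
force: [0.5, 0.5, -3.3]
width: 17.4
```

Call:
play_rows(
  targets=[
    {"slide":[0,0,18],"turn":[0,0,0],"hand":0},
    {"slide":[0,0,10],"turn":[0,0,0],"hand":0},
    {"slide":[0,0,6],"turn":[0,0,0],"hand":0},
    {"slide":[0,0,4],"turn":[0,0,0],"hand":0},
    {"slide":[0,0,2],"turn":[0,0,0],"hand":0},
  ],
)

```text
clock: 9.4
eef_pos: [458.5, -110.3, 116.0]
tool_rot: [-3.142, -0.001, -0.116]
force: [0.5, 0.2, -3.8]
width: 17.0
```

```bash
python3 -c "
from h import *
todo([458,-110,111]); print(read_state()['torque'])
W=cloud('top',np.load('pics/top6.npy')); im=cv2.imread('pics/top6.png')
m=(W[...,0]>440)&(W[...,0]<550)&(W[...,1]>130)&(W[...,1]<230)&(W[...,2]>122)&(W[...,2]<145)
v,u=np.nonzero(m);P=W[m];r=np.hypot(*(P[:,:2]-np.median(P[:,:2],0)).T);P=P[r<26];print(len(P),np.median(P,0),P.min(0),P.max(0),cv2.minEnclosingCircle(P[:,:2].astype(np.float32)))
Q=P[P[:,2]>128];print(len(Q),Q.mean(0),cv2.minEnclosingCircle(Q[:,:2].astype(np.float32)))
W=cloud('scene',np.load('pics/scene5.npy'))
m=(W[...,0]>440)&(W[...,0]<550)&(W[...,1]>130)&(W[...,1]<230)&(W[...,2]>108)&(W[...,2]<138)
P=W[m];r=np.hypot(*(P[:,:2]-np.array([494,180])).T);P=P[r<26];print('scene',len(P),P.min(0),P.max(0),np.median(P,0))
"
```

```text
clock 9.4 pos [ 458.5 -110.3  116. ] rpy [-180.    -0.    -6.6] F [ 0.5  0.2 -3.8] w 17.026268704942645
slide [-0.5 -0.3  5. ]
[-0.4  0.  -0.1]
120 [490.2 178.8 132.1] [473.7 162.5 122.3] [510.9 198.4 138.9] ((491.4482116699219, 181.39459228515625), 20.093637466430664)
101 [492.1 180.1 132.7] ((491.52874755859375, 180.78311157226562), 19.670095443725586)
scene 132 [475.7 160.2 108.3] [509.5 200.7 134.4] [493.8 171.7 126.3]
```

Call:
play_rows(
  targets=[
    {"slide":[0,0,1.5],"turn":[0,0,0],"hand":0},
    {"slide":[0,0,1.5],"turn":[0,0,0],"hand":0},
    {"slide":[0,0,1],"turn":[0,0,0],"hand":0},
  ],
)

```text
clock: 9.78
eef_pos: [458.2, -110.3, 111.8]
tool_rot: [-3.142, -0.0, -0.116]
force: [0.2, -0.1, -3.3]
width: 17.5
```

Call:
play_rows(
  targets=[
    {"slide":[0,0,0.7],"turn":[0,0,0],"hand":0},
    {"slide":[0,0,0],"turn":[0,0,0],"hand":0},
  ],
)

```text
clock: 10.02
eef_pos: [458.2, -110.5, 111.2]
tool_rot: [3.142, -0.0, -0.116]
force: [0.6, -0.3, -2.3]
width: 17.6
```

Call:
play_rows(
  targets=[
    {"slide":[0,0,0.5],"turn":[0,0,0],"hand":0},
    {"slide":[0,0,0],"turn":[0,0,0],"hand":0},
  ],
)

```text
clock: 10.28
eef_pos: [458.3, -110.7, 110.9]
tool_rot: [3.141, -0.001, -0.116]
force: [-0.3, -2.0, 2.4]
width: 17.2
```

Call:
play_rows(
  targets=[
    {"slide":[0,0,0],"turn":[0,0,0],"hand":22},
    {"slide":[0,0,0],"turn":[0,0,0],"hand":30},
    {"slide":[0,0,0],"turn":[0,0,0],"hand":60},
    {"slide":[0,0,0],"turn":[0,0,0],"hand":75},
    {"slide":[0,0,0],"turn":[0,0,0],"hand":75},
  ],
)

```text
clock: 10.9
eef_pos: [458.2, -110.3, 110.6]
tool_rot: [-3.142, 0.0, -0.116]
force: [-0.0, 0.6, 0.0]
width: 74.9
```

```bash
python3 -c "
from h import *
todo([458,-110,111])
snap('7',(200,130,350,280),(190,130,340,280),4); lid('7',(471,-19),150,180); lid('7',(471,-19),150,180,'scene')
"
```

```text
clock 10.9 pos [ 458.2 -110.3  110.6] rpy [-180.     0.    -6.6] F [-0.   0.6  0. ] w 74.9161607134153
slide [-0.2 -0.2 -0.4]
7 623 slope deg x,y [-0.2 -0. ] z 163.25275692472775 std 1.8754755625758903
7 33 slope deg x,y [4.5 1.2] z 160.6716112064421 std 1.0889941530914822
```

View pics/scene7c.png

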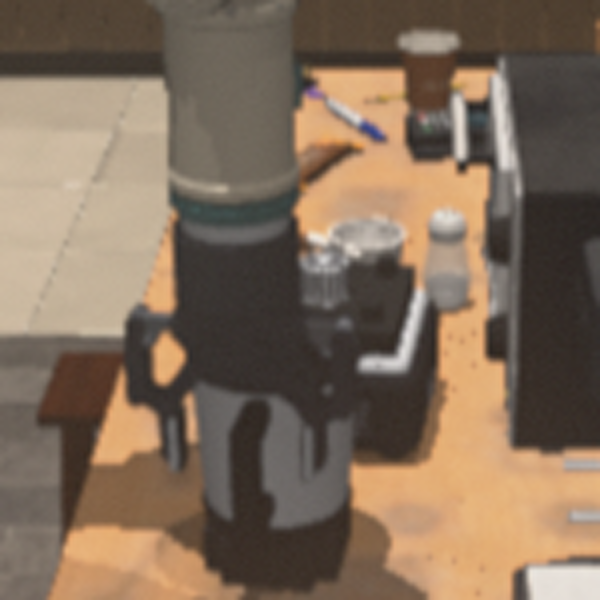

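Call:
play_rows(
  targets=[
    {"slide":[0,0,-15],"turn":[0,0,0],"hand":75},
    {"slide":[0,0,-35],"turn":[0,0,0],"hand":75},
    {"slide":[0,0,-40],"turn":[0,0,0],"hand":75},
    {"slide":[0,0,-35],"turn":[0,0,0],"hand":75},
    {"slide":[0,0,-15],"turn":[0,0,0],"hand":75},
  ],
)

```text
clock: 11.62
eef_pos: [459.0, -110.6, 252.5]
tool_rot: [-3.141, -0.003, -0.116]
force: [0.6, -0.3, 0.0]
width: 74.9
```

Call:
play_rows(
  targets=[
    {"slide":[0,-35,0],"turn":[0,0,0],"hand":75},
    {"slide":[0,-55,0],"turn":[0,0,0],"hand":75},
    {"slide":[0,-55,0],"turn":[0,0,0],"hand":75},
    {"slide":[0,-55,0],"turn":[0,0,0],"hand":75},
    {"slide":[0,-50,0],"turn":[0,0,0],"hand":75},
  ],
)

```text
clock: 12.25
eef_pos: [486.9, 140.2, 250.6]
tool_rot: [-3.141, -0.0, -0.115]
force: [0.2, -1.2, -0.9]
width: 75.1
```

Call:
play_rows(
  targets=[
    {"slide":[0,-30,0],"turn":[0,0,0],"hand":75},
    {"slide":[0,-10,0],"turn":[0,0,0],"hand":75},
    {"slide":[0,0,0],"turn":[0,0,0],"hand":75},
  ],
)

```text
clock: 12.62
eef_pos: [491.5, 177.2, 250.4]
tool_rot: [3.141, 0.0, -0.116]
force: [-0.5, -0.4, 1.0]
width: 75.0
```

```bash
python3 -c "
from h import *
todo([492.5,180.5,108])
snap('8',(200,130,350,280),(190,130,340,280),4); lid('8',(471,-19),150,180); lid('8',(471,-19),150,180,'scene')
"
```

```text
clock 12.625 pos [491.5 177.2 250.4] rpy [180.    0.   -6.6] F [-0.5 -0.4  1. ] w 75.03553847998546
slide [  0.7  -3.6 142.4]
8 623 slope deg x,y [ 0.3 -0.3] z 163.04185101502696 std 1.8354253711729582
8 359 slope deg x,y [-0.1 -0.2] z 162.76153320231262 std 1.02985412251509
```

View pics/scene8c.png

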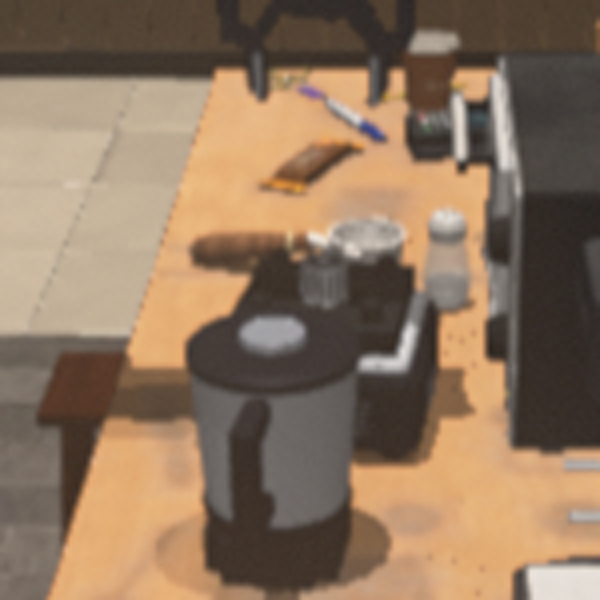

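View pics/top8c.png

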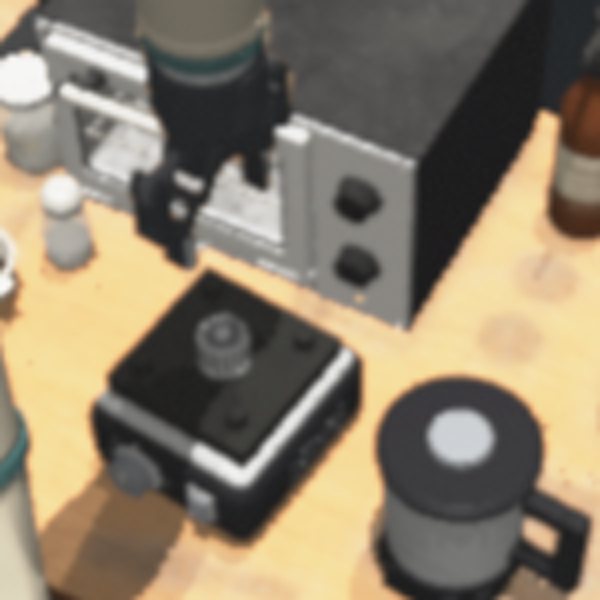

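```bash
python3 -c "
from h import *
print(proj('scene',[[492.5,180.5,119],[492.5,180.5,133]]),proj('top',[[492.5,180.5,133],[492.5,180.5,105]]))
a=cv2.imread('pics/scene8.png');b=cv2.imread('pics/top8.png')
th=np.linspace(0,2*np.pi,60)
f=10
for n,im,c in (('scene',a,(255,180,305,220)),('top',b,(225,195,265,235))):
    o=cv2.resize(im[c[1]:c[3],c[0]:c[2]],None,fx=f,fy=f,interpolation=cv2.INTER_CUBIC)
    for z,col in((133,(0,0,255)),(105,(0,255,0))):
        p=proj(n,np.c_[492.5+18*np.cos(th),180.5+18*np.sin(th),0*th+z]); 
        cv2.polylines(o,[np.int32((p+.5-np.array(c[:2]))*f)],True,col,1)
    cv2.imwrite(f'pics/ov_{n}.png',o)
W=cloud('scene',np.load('pics/scene8.npy'));P=W[180:215,268:295].reshape(-1,3)
r=np.hypot(P[:,0]-492.5,P[:,1]-180.5);P=P[(r<25)&(P[:,2]>108)];print(P[:,0].min(),P[:,0].max(),P[:,1].min(),np.percentile(P[:,2],98),len(P))
W=cloud('top',np.load('pics/top8.npy'));P=W[195:235,225:265].reshape(-1,3)
r=np.hypot(P[:,0]-492.5,P[:,1]-180.5);P=P[(r<26)&(P[:,2]>128)];print(len(P),P.min(0),P.max(0),P.mean(0),cv2.minEnclosingCircle(P[:,:2].astype(np.float32)))
"; cd pics; python3 -c "
import cv2,numpy as np
a=cv2.imread('ov_scene.png');b=cv2.imread('ov_top.png');o=np.zeros((400,900,3),np.uint8);o[:,:500]=a;o[:,500:]=b;o=cv2.resize(o,(800,356));cv2.imwrite('ov.png',o)"
```

```text
[[280.5 199.3]
 [280.4 195.1]] [[244.9 213.4]
 [245.4 219.1]]
475.7266759933882 509.5243366752351 163.099068441661 134.1119709092037 133
99 [476.  161.7 128. ] [510.5 199.9 140.3] [492.2 180.2 132.7] ((491.28729248046875, 180.70037841796875), 19.192096710205078)
```

View pics/ov.png

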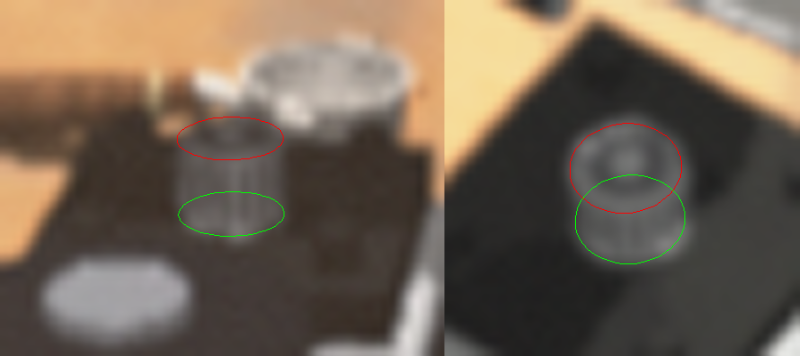

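Call:
play_rows(
  targets=[
    {"slide":[1,-3.5,15],"turn":[0,0,0],"hand":70},
    {"slide":[0,0,30],"turn":[0,0,0],"hand":70},
    {"slide":[0,0,30],"turn":[0,0,0],"hand":70},
    {"slide":[0,0,15],"turn":[0,0,0],"hand":70},
    {"slide":[0,0,5],"turn":[0,0,0],"hand":70},
  ],
)

```text
clock: 13.35
eef_pos: [492.7, 180.5, 154.7]
tool_rot: [3.141, 0.001, -0.117]
force: [0.2, -1.1, 1.7]
width: 70.0
```

Call:
play_rows(
  targets=[
    {"slide":[0,0,0],"turn":[0,0,0],"hand":70},
    {"slide":[0,0,0],"turn":[0,0,0],"hand":70},
  ],
)

```text
clock: 13.6
eef_pos: [493.7, 181.2, 156.4]
tool_rot: [-3.141, -0.002, -0.116]
force: [-0.3, 1.0, 0.0]
width: 69.7
```

```bash
python3 -c "
from h import *
todo([492.5,180.5,108])"
```

```text
clock 13.6 pos [493.7 181.2 156.4] rpy [-179.9   -0.1   -6.6] F [-0.3  1.   0. ] w 69.66104442664793
slide [-1.2  0.9 48.4]
```

Call:
play_rows(
  targets=[
    {"slide":[-0.5,0.5,12],"turn":[0,0,0],"hand":70},
    {"slide":[0,0,15],"turn":[0,0,0],"hand":70},
    {"slide":[0,0,12],"turn":[0,0,0],"hand":70},
    {"slide":[0,0,7],"turn":[0,0,0],"hand":70},
    {"slide":[0,0,2],"turn":[0,0,0],"hand":70},
  ],
)

```text
clock: 14.22
eef_pos: [492.2, 180.5, 106.9]
tool_rot: [3.141, 0.001, -0.116]
force: [0.1, -0.6, -0.3]
width: 70.0
```

Call:
play_rows(
  targets=[
    {"slide":[0,0,0],"turn":[0,0,0],"hand":50},
    {"slide":[0,0,0],"turn":[0,0,0],"hand":45},
    {"slide":[0,0,0],"turn":[0,0,0],"hand":45},
  ],
)

```text
clock: 14.6
eef_pos: [492.7, 180.8, 107.9]
tool_rot: [-3.141, -0.001, -0.116]
force: [0.4, -0.1, 0.7]
width: 44.8
```

```bash
python3 -c "
from h import *
todo([492.5,180.5,108])
snap('9',(240,150,320,230),(205,170,285,250),7)"; cd pics; python3 -c "
import cv2,numpy as np
o=np.hstack([cv2.imread('scene9c.png'),cv2.imread('top9c.png')]);cv2.imwrite('ov9.png',cv2.resize(o,(800,400)))"
```

```text
clock 14.6 pos [492.7 180.8 107.9] rpy [-180.    -0.    -6.6] F [ 0.4 -0.1  0.7] w 44.79704012751971
slide [-0.2  0.3 -0.1]
```

View pics/ov9.png

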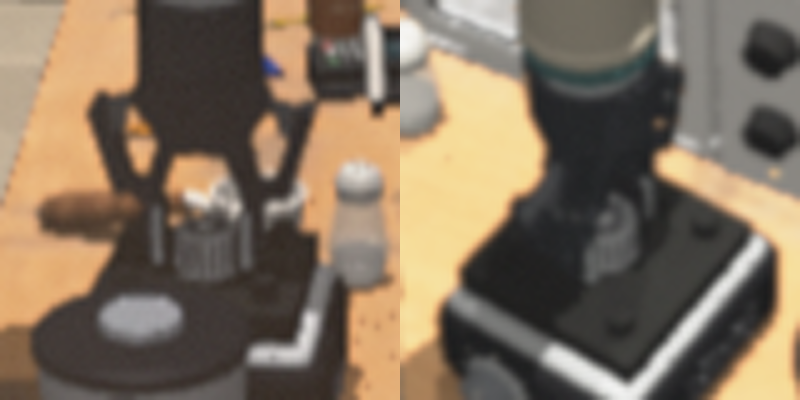

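```bash
python3 -c "
from h import *
c,s=np.cos(-.116),np.sin(-.116);X=np.array([c,s,0]);Y=np.array([s,-c,0])
im=cv2.imread('pics/scene9.png');f=14;c0=(260,180,305,220)
o=cv2.resize(im[c0[1]:c0[3],c0[0]:c0[2]],None,fx=f,fy=f,interpolation=cv2.INTER_CUBIC)
for sx in(-22.4,22.4,-18,18):
  for sy in (-11,11):
    base=np.array([492.7,180.8,0])+X*sx+Y*sy
    p=proj('scene',[base+[0,0,109],base+[0,0,140]])
    q=np.int32((p+.5-np.array(c0[:2]))*f); cv2.line(o,q[0].tolist(),q[1].tolist(),(0,255,0) if abs(sx)>20 else (0,0,255),1)
cv2.imwrite('pics/ov9b.png',o)
"
```

```text
(no output)
```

View pics/ov9b.png

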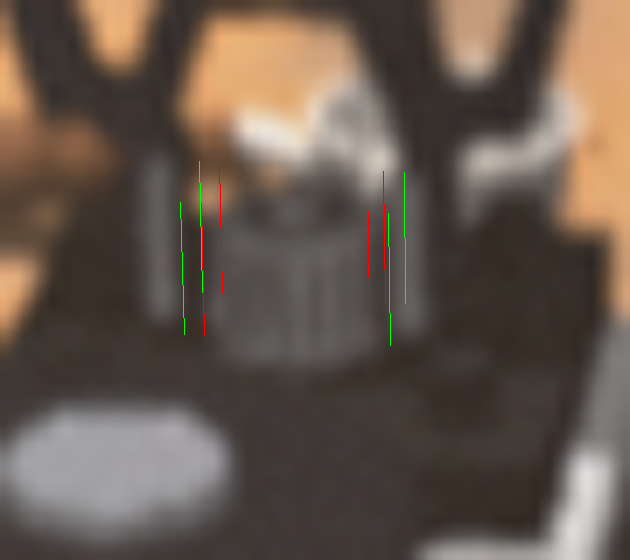

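Call:
play_rows(
  targets=[
    {"slide":[0.5,0,0],"turn":[0,0,0],"hand":38},
    {"slide":[0,0,0],"turn":[0,0,0],"hand":30},
    {"slide":[0,0,0],"turn":[0,0,0],"hand":20},
    {"slide":[0,0,0],"turn":[0,0,0],"hand":20},
  ],
)

```text
clock: 15.2
eef_pos: [493.2, 180.7, 108.0]
tool_rot: [-3.141, -0.0, -0.116]
force: [-1.1, -0.7, 6.3]
width: 34.2
```

Call:
play_rows(
  targets=[
    {"slide":[0,0,0],"turn":[0,0,0],"hand":20},
  ],
)

```text
clock: 15.32
eef_pos: [493.1, 180.7, 108.0]
tool_rot: [-3.141, -0.0, -0.116]
force: [-1.3, -0.5, 5.6]
width: 34.2
```

```bash
python3 -c "
from h import *
todo([492.5,180.5,108]);s=read_state();print(s['torque'],s['qpos'])"
```

```text
clock 15.325 pos [493.1 180.7 108. ] rpy [-180.    -0.    -6.6] F [-1.3 -0.5  5.6] w 34.17040210188701
slide [-0.6  0.3 -0. ]
[-0.1  0.2  0. ] [-0.7  0.7  0.4  2.  -0.4  0.6 -0.1]
```

Call:
play_rows(
  targets=[
    {"slide":[0,0,0],"turn":[0,0,-4],"hand":20},
    {"slide":[0,0,0],"turn":[0,0,-4],"hand":20},
    {"slide":[0,0,0],"turn":[0,0,0],"hand":20},
  ],
)

```text
clock: 15.7
eef_pos: [493.6, 180.7, 108.0]
tool_rot: [-3.141, -0.001, 0.023]
force: [0.3, 0.5, 4.9]
width: 34.4
```

```bash
python3 -c "
from h import *
todo([492.5,180.5,108]);s=read_state();print(np.round(s['torque'],3),np.round(s['tau'],2))"
```

```text
clock 15.7 pos [493.6 180.7 108. ] rpy [-180.    -0.1    1.3] F [0.3 0.5 4.9] w 34.35729091902628
slide [-1.1  0.2  0. ]
[-0.1 -0.  -0.1] [ -0.1 -45.7   4.4 -10.3   0.2   0.    0.3]
```

Call:
play_rows(
  targets=[
    {"slide":[0,0,0],"turn":[0,0,-4],"hand":20},
    {"slide":[0,0,0],"turn":[0,0,-4],"hand":20},
  ],
)

```text
clock: 15.95
eef_pos: [494.1, 180.0, 108.0]
tool_rot: [3.142, -0.002, 0.159]
force: [1.7, -1.0, 2.8]
width: 34.7
```

```bash
python3 -c "
from h import *
todo([492.5,180.5,108]);s=read_state();print(np.array(s['torque']).round(3)*1000,np.round(s['tau'],2))"
```

```text
clock 15.95 pos [494.1 180.  108. ] rpy [180.   -0.1   9.1] F [ 1.7 -1.   2.8] w 34.706833126723545
slide [-1.5 -0.7 -0. ]
[-122. -240. -738.] [ -5.9 -47.    0.4 -11.2  -0.8   0.7   0.2]
```

Call:
play_rows(
  targets=[
    {"slide":[0,0,0],"turn":[0,0,4],"hand":20},
    {"slide":[0,0,0],"turn":[0,0,6],"hand":20},
    {"slide":[0,0,0],"turn":[0,0,6],"hand":20},
  ],
)

```text
clock: 16.32
eef_pos: [493.6, 180.6, 108.0]
tool_rot: [-3.141, -0.001, -0.12]
force: [0.3, -0.3, 5.1]
width: 34.4
```

```bash
python3 -c "
from h import *
todo([492.5,180.5,108]);s=read_state();print(np.array(s['torque']).round(3)*1000,np.round(s['tau'],2))"
```

```text
clock 16.325 pos [493.6 180.6 108. ] rpy [-180.    -0.1   -6.9] F [ 0.3 -0.3  5.1] w 34.35480512087806
slide [-1.1  0.2 -0. ]
[-72. -22.  42.] [  0.9 -46.    4.7 -10.3   0.2  -0.1   0.6]
```

Call:
play_rows(
  targets=[
    {"slide":[0,0,0],"turn":[0,0,6],"hand":20},
    {"slide":[0,0,0],"turn":[0,0,6],"hand":20},
    {"slide":[0,0,0],"turn":[0,0,6],"hand":20},
  ],
)

```text
clock: 16.7
eef_pos: [492.7, 181.0, 107.9]
tool_rot: [-3.141, 0.001, -0.434]
force: [-1.6, 0.4, 6.8]
width: 34.4
```

```bash
python3 -c "
from h import *
todo([492.5,180.5,108]);s=read_state();print(np.array(s['torque']).round(3)*1000,np.round(s['tau'],2))"
```

```text
clock 16.7 pos [492.7 181.  107.9] rpy [-180.     0.   -24.8] F [-1.6  0.4  6.8] w 34.37522279130502
slide [ 0.1  0.6 -0.1]
[ 46. 521.  43.] [  1.5 -45.    6.3 -10.9   0.2  -0.8   0.5]
```

Call:
play_rows(
  targets=[
    {"slide":[0,0,0],"turn":[0,0,6],"hand":20},
    {"slide":[0,0,0],"turn":[0,0,6],"hand":20},
    {"slide":[0,0,0],"turn":[0,0,6],"hand":20},
    {"slide":[0,0,0],"turn":[0,0,5],"hand":20},
  ],
)

```text
clock: 17.2
eef_pos: [491.5, 181.8, 107.9]
tool_rot: [3.141, 0.003, -0.834]
force: [-3.6, 2.3, 9.6]
width: 34.1
```

```bash
python3 -c "
from h import *
todo([492.5,180.5,108]);s=read_state();print(np.array(s['torque']).round(3)*1000,np.round(s['tau'],2))"
```

```text
clock 17.2 pos [491.5 181.8 107.9] rpy [179.9   0.2 -47.8] F [-3.6  2.3  9.6] w 34.050028766538915
slide [ 1.6  0.1 -0.1]
[376. 926.  89.] [  2.3 -43.8   8.5 -11.1   0.2  -1.6   0.4]
```

Call:
play_rows(
  targets=[
    {"slide":[0,0,0],"turn":[0,0,4],"hand":20},
    {"slide":[0,0,0],"turn":[0,0,4],"hand":20},
  ],
)

```text
clock: 17.45
eef_pos: [491.3, 182.0, 107.9]
tool_rot: [3.14, 0.004, -0.973]
force: [-4.8, 2.7, 10.4]
width: 34.3
```

```bash
python3 -c "
from h import *
todo([492.5,180.5,108]);s=read_state();print(np.array(s['torque']).round(3)*1000,np.round(s['tau'],2))"
```

```text
clock 17.45 pos [491.3 182.  107.9] rpy [179.9   0.2 -55.7] F [-4.8  2.7 10.4] w 34.33123354867022
slide [ 1.9 -0.2 -0.1]
[ 470. 1063.   89.] [  2.5 -43.4   9.2 -11.    0.2  -1.8   0.3]
```

Call:
play_rows(
  targets=[
    {"slide":[0,0,0],"turn":[0,0,4],"hand":20},
    {"slide":[0,0,0],"turn":[0,0,0],"hand":20},
  ],
)

```text
clock: 17.7
eef_pos: [491.2, 182.1, 107.9]
tool_rot: [3.14, 0.004, -1.041]
force: [-4.4, 2.2, 9.7]
width: 34.3
```

```bash
python3 -c "
from h import *
todo([492.5,180.5,108]);s=read_state();print(np.array(s['torque']).round(3)*1000,np.round(s['tau'],2))"
```

```text
clock 17.7 pos [491.2 182.1 107.9] rpy [179.9   0.2 -59.6] F [-4.4  2.2  9.7] w 34.33005545237158
slide [ 2.  -0.3 -0.1]
[ 531. 1065.  -15.] [  1.9 -42.9   9.7 -11.    0.1  -1.8  -0.1]
```

Call:
play_rows(
  targets=[
    {"slide":[0,0,-1.5],"turn":[0,0,0],"hand":20},
    {"slide":[0,0,-1.5],"turn":[0,0,0],"hand":20},
  ],
)

```text
clock: 17.95
eef_pos: [491.2, 181.0, 109.8]
tool_rot: [3.138, 0.002, -1.04]
force: [-2.4, 2.6, -3.0]
width: 34.1
```

```bash
python3 -c "
from h import *
todo([492.5,180.5,108]);s=read_state();print(np.array(s['torque']).round(3)*1000,np.round(s['tau'],2))"
```

```text
clock 17.95 pos [491.2 181.  109.8] rpy [179.8   0.1 -59.6] F [-2.4  2.6 -3. ] w 34.09438100943075
slide [ 1.1 -0.9  1.8]
[408. 740.  66.] [  1.4 -49.5  11.1 -12.8   0.1  -1.2  -0. ]
```

Call:
play_rows(
  targets=[
    {"slide":[0,0,-1.5],"turn":[0,0,0],"hand":20},
    {"slide":[0,0,-1.5],"turn":[0,0,0],"hand":20},
    {"slide":[0,0,0],"turn":[0,0,0],"hand":20},
  ],
)

```text
clock: 18.32
eef_pos: [491.3, 181.0, 113.1]
tool_rot: [3.139, 0.002, -1.04]
force: [-6.7, 2.5, -2.6]
width: 33.9
```

```bash
python3 -c "
from h import *
todo([492.5,180.5,108]);s=read_state();print(np.array(s['torque']).round(3)*1000,np.round(s['tau'],2))"
```

```text
clock 18.325 pos [491.3 181.  113.1] rpy [179.8   0.1 -59.6] F [-6.7  2.5 -2.6] w 33.90453752920817
slide [ 1.  -0.9  5.1]
[ 524. 1275.   47.] [  2.  -49.4  11.9 -14.1   0.1  -2.   -0. ]
```

Call:
play_rows(
  targets=[
    {"slide":[-0.8,0.6,-3],"turn":[0,0,0],"hand":20},
    {"slide":[0,0,-4],"turn":[0,0,0],"hand":20},
    {"slide":[0,0,-4],"turn":[0,0,0],"hand":20},
    {"slide":[0,0,-5],"turn":[0,0,0],"hand":20},
  ],
)

```text
clock: 18.82
eef_pos: [494.5, 180.3, 130.8]
tool_rot: [-3.137, -0.003, -1.042]
force: [0.4, 0.1, -1.5]
width: 34.2
```

Call:
play_rows(
  targets=[
    {"slide":[0,0,-10],"turn":[0,0,0],"hand":20},
    {"slide":[0,0,-20],"turn":[0,0,0],"hand":20},
    {"slide":[0,0,-20],"turn":[0,0,0],"hand":20},
    {"slide":[0,0,-20],"turn":[0,0,0],"hand":20},
    {"slide":[0,0,-15],"turn":[0,0,0],"hand":20},
  ],
)

```text
clock: 19.45
eef_pos: [492.9, 180.8, 216.2]
tool_rot: [-3.139, -0.001, -1.041]
force: [0.0, 0.4, -0.8]
width: 34.3
```

Call:
play_rows(
  targets=[
    {"slide":[0,0,-8],"turn":[0,0,0],"hand":20},
    {"slide":[0,0,0],"turn":[0,0,0],"hand":20},
    {"slide":[0,0,0],"turn":[0,0,0],"hand":20},
  ],
)

```text
clock: 19.82
eef_pos: [491.6, 181.0, 222.1]
tool_rot: [3.141, 0.0, -1.041]
force: [-0.6, 0.1, -1.2]
width: 34.4
```

```bash
python3 -c "
from h import *
todo([492.5,180.5,108]);print(read_state()['torque'])
snap('10',(200,100,350,250),(190,110,340,260),4); lid('10',(471,-19),150,180)"
```

```text
clock 19.825 pos [491.6 181.  222.1] rpy [179.9   0.  -59.6] F [-0.6  0.1 -1.2] w 34.44912427122738
slide [  0.9  -0.6 114.1]
[ 0.   0.1 -0. ]
10 626 slope deg x,y [0.  0.1] z 163.20611413671764 std 1.9810474893956878
```

View pics/scene10c.png

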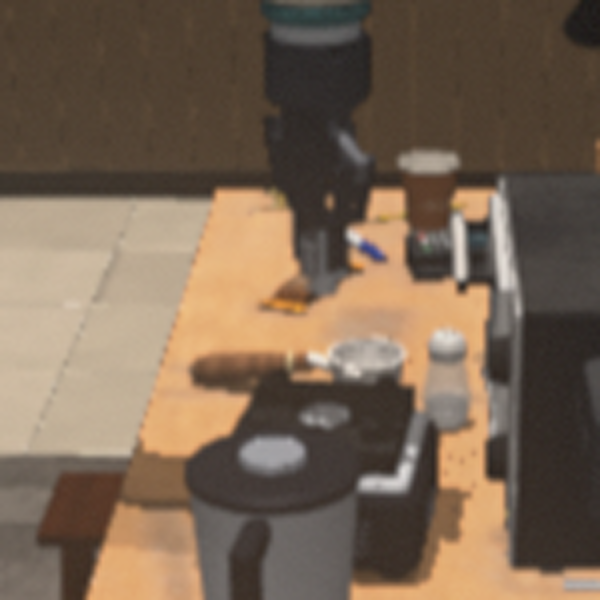

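View pics/top10c.png

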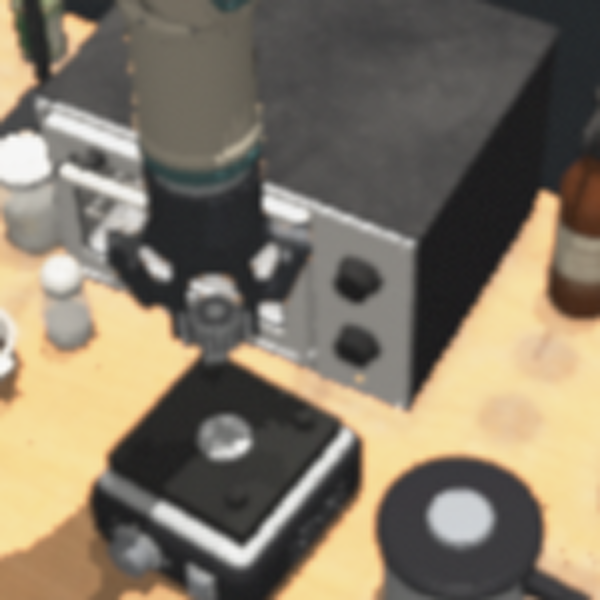

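View pics/top10.png

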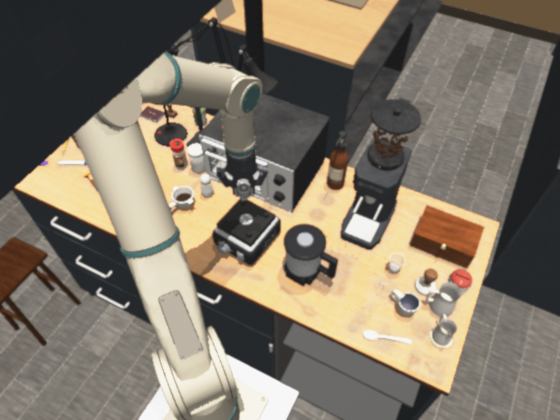

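```bash
python3 -c "
from h import *
A=cloud('top',np.load('pics/top0.npy'));B=cloud('top',np.load('pics/top10.npy'))
for n,c,r in (('cup',(497,-326),70),('glass',(609,-256),35),('shaker',(576,390),30)):
    for W in (A,B):
        P=W[(np.hypot(W[...,0]-c[0],W[...,1]-c[1])<r)&(W[...,2]>12)&(W[...,2]<100)];print(n,len(P),P.mean(0))
print(finish_job())"
```

```text
cup 529 [ 498.6 -330.9   40.4]
cup 532 [ 498.9 -331.    40.5]
glass 265 [ 599.3 -256.7   39. ]
glass 266 [ 599.3 -256.5   38.8]
shaker 236 [581.  380.7  56.5]
shaker 234 [581.  380.1  56.7]
the job is handed in; nothing more can be done
None
```

I finished the task and handed it in at about 20 s on the robot's clock, though no verdict is reported.

- **Jug:** I lifted it by the handle and set it on the worktop at about (471, -19), beside the base on its -y side, then let go. The lid measured level to within about 0.3°, and its height matched a jug standing flat on the worktop. The grip there was 60 N, below the 80 N you advised, because this interface fixes it. It held without visible slip, with under 1° of tilt while carried.
- **Coupling:** Turning it counter-clockwise (seen from above) hit a stop at about 0.7 N m and the fingers slipped. Turning it clockwise went freely, so the thread is left-handed. I stopped after about 69° of tool turn, roughly 60° of it the coupling itself. It then lifted straight out with only a few newtons of vertical pull and up to about 7 N sideways, which I relieved with a small shift.
- **Last checks:**
  - The pictures show the coupling in the gripper, held at a 34 mm opening, with nothing touching it. Its hub is about 100 mm above the deck by my estimate from the tool height.
  - The vertical force was -1.2 N, which fits the coupling's own weight.
  - The cup, glass and shaker measured within 1 mm of their starting positions.
  - I checked the portafilter by eye only; it looked unmoved.

No check failed, and the last ones agreed with one another.

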